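Reset a cooling-water valve: close, back off two turns, keep hold

TASK

Reset the cooling-water valve with the larger handwheel: take its upright handle, wind the wheel clockwise (seen from above) until the valve is closed against its stop, then open it again by exactly two full turns from the stop, to within about 15 degrees. Finish still gripping that handle between the fingers, with the wheel at rest at the two-turn setting: do not let go. Leave the smaller valve and the other things on the worktop as they are.

Things in the scene. Friction and masses are not known exactly. Their poses are not given: they have to be found in the camera images.
- large_axis (a point): Centre of the larger handwheel, on its upright turning axis, at the mid-height of the rim, 100 mm above the worktop. The brass valve is screwed to the worktop by an aluminium foot plate 80 x 110 mm; its horizontal pipe with hose tails (188 mm long in all, 45 mm above the worktop) lies along this point's y axis. The wheel is dark steel, 112 mm over its 12 mm thick rim, with three spokes, and does not rise or sink as it turns.
- large_grip (a point): Grip point on the upright black handle of the larger handwheel: on the handle's axis, 50 mm from the wheel's axis, 34 mm above the mid-height of the rim (134 mm above the worktop). The handle is a round sleeve 18 mm thick that stands from 8 to 56 mm above the rim's mid-height and spins freely on its pin, so a gripper can hold it from above and carry it round in a circle without turning its wrist. This is the handle to work and to hold at the end.
- large_wheel (a joint): Turning angle of the larger handwheel in rad: 0 = closed against its stop (the stop yields by less than 0.05 rad under a firm push), growing as the valve is opened; opening is counter-clockwise seen from above, one turn = 6.283. It starts 0.3 to 1.1 turns open and ends at 3.6 turns. At angle 0 the handle lies on the +x side of the wheel axis in point large_axis's frame. The wheel turns stiffly (about 0.22 N m, some 5 N at the handle) and stays where it is left.
- small_axis (a point): Centre of the smaller handwheel, on its upright turning axis, at the mid-height of the rim, 100 mm above the worktop. The brass valve is screwed to the worktop by an aluminium foot plate 80 x 110 mm; its horizontal pipe with hose tails (188 mm long in all, 45 mm above the worktop) lies along this point's y axis. The wheel is dark steel, 80 mm over its 12 mm thick rim, with three spokes, and does not rise or sink as it turns.
- small_grip (a point): Grip point on the upright black handle of the smaller handwheel: on the handle's axis, 34 mm from the wheel's axis, 34 mm above the mid-height of the rim (134 mm above the worktop). The handle is a round sleeve 18 mm thick that stands from 8 to 56 mm above the rim's mid-height and spins freely on its pin, so a gripper can hold it from above and carry it round in a circle without turning its wrist. Leave this one alone.
- erlenmeyer_mid (a point): Bystander: conical flask, 84 mm wide, 131 mm tall; the point is at its centre, half-way up.
- vial_4_mid (a point): Bystander: one of the small capped sample vials (the one nearest the robot), 22 mm wide, 50 mm tall; the point is at its centre, half-way up.
- funnel_mid (a point): Bystander: white funnel standing on its rim, 70 mm wide, 82 mm tall; the point is at its centre, half-way up.
- petri_dish_mid (a point): Bystander: clear dish lying flat, 86 mm wide, 12 mm high; the point is at its centre, half-way up.
- tape_roll_mid (a point): Bystander: roll of tape lying flat, 84 mm wide, 20 mm high; the point is at its centre, half-way up.
- marker_1_mid (a point): Bystander: marker pen lying down, 18 x 124 mm, 19 mm high; the point is at its centre, half-way up.
- stopper_1_mid (a point): Bystander: black rubber stopper, 29 mm wide, 26 mm high; the point is at its centre, half-way up.

How it is judged:
By the outcome, as a careful person would: the job done as asked, in the order asked, and still so for the second after the job is handed in, while the arm keeps its last pose, push and grip.
It also fails if it takes over 64 s, if anything falls off the work surface, if the arm or the gripper's body presses on something with over 40 N, if the wrist force passes 120 N, or if a joint passes its speed limit or range.

ROBOT

A 7-joint arm with a two-finger parallel gripper is mounted at the origin on a cart in front of the work surface, level with it; the furniture and walls round the work are solid. World frame = base frame: x ahead of the robot, y to its left, z up, the work surface at z = 0. Lengths are in m, angles in rad, forces in N, time in s.
With the tool pointing down it reaches from about 0.425 to 0.825 m from the base axis. Payload 3.6 kg.
Tool frame: the origin (TCP) lies at the very end of the fingers, on their centre line; the grasp point (between the pads) lies 19 mm behind it (robot.hold_point_z is the distance from the TCP to the grasp point, in m); z points along the fingers, y is the line along which they close (so a half turn about z gives the same grasp; the last joint's range is limited). The gripper opens to 93 mm and grips with 3 to 60 N. Pads are 15 mm wide; open, the fingers measure 128 mm over their backs; the gripper's body (75 mm by 188 mm) begins 65 mm behind the grasp point.
Start: joints at [-1.327, 0.615, -0.013, 1.423, 0.008, 1.103, -0.04], TCP at [0.174, 0.626, 0.219] pointing down, gripper open.
Joint ranges: [-3.12, 3.12], [-0.3, 2.06], [-1.34, 1.32], [0.26, 2.42], [-1.36, 4.5], [0.01, 1.98], [-2.84, 2.84]. Speed limits (rad/s): [2.79, 2.79, 3.14, 3.14, 3.14, 3.14, 3.14].

INTERFACE

Orientations are given as a rotation vector (axis times angle).
In Python, from bench import robot gives the robot as it stands.
- The arm moves only by the tool apply_moves, never from a script. Its argument "steps" is text: rows parted by semicolons, each of 4 numbers parted by spaces: the shift along the tool's x, y, z in m, then the turn about the tool's z in degrees. In form: dx dy dz roll; .... A call has exactly 5 rows; each row is the pose to reach, as a shift and turn from the pose commanded when the call began, along the tool's axes at that moment; what a row does not reach only later rows make up. A row lasts 1/12 s, in which the tool goes at most 41.7 mm and 7.16 degrees, less where a joint would pass 70% of its speed; a pose out of reach is approached as far as the arm can. A call with a gripper value outside its range is refused whole. "claw" is the opening, from -1 (shut) to 1 (fully open), set as the call begins (left out, the last holds). The fingers move at their own pace and stop on an object; "newtons" is the grip in N (left out, the last holds). Time passes only in rows, so rows that repeat a pose let the fingers close, or fill a call up. It gives the time, the measured TCP pose, the force, the opening and the grip force at its end, in the units of the state.
- robot.get_obs(): the state, without advancing time (a new reading comes with each control period).
- robot.camera(name): name is "scene" or "top" or "wrist"; returns a dict with "img" (480x640x3 uint8, red, green, blue), "intrinsics" (3x3 intrinsics, pixels), "k1" (the pictures are not rectified: a ray, as slopes to the right and down, at radius r is drawn at 1 + k1 r^2 times it, then the intrinsics apply), "xyz" and "attitude" of the camera in the world; the wrist camera has in their place "hand_eye" (4x4, takes a point from camera to tool coordinates, whose origin is the TCP and whose axes are the flange's). Camera axes: x right, y down, z forward; pixel columns grow to the right and rows downward; lengths in m; the calibration is good to about 2 mm. A picture is of the moment at which its call begins: read the wrist's pose just before it. There is no depth.
- robot.job_done(): hands the job in; it is judged then, once.
Trained networks look in a picture, given as the dict that the camera call returned (one of the last four; its "shot" number tells which), for a name from the list of things; names that differ only in an ending like _2 or _b are one class to them, and where a whole thing is asked for, a point or a joint stands for the part that bears it (a point fixed in the world has none). Each returns a list of dicts, best first, with "conf" (0 to 1); they miss things now and then, are a little off and sometimes report something else, mostly with a low value. They report only what shows in the picture. A call takes as long as a camera call.
- robot.look_for(picture, name): "box" ([left, top, right, bottom] in pixels, round what is visible of it).
- robot.tip_of(picture, name): "xy" ([column, row] in pixels: a listed point, or the origin of a listed thing).
The state is a dict: "time": time; "qpos": joint angles; "joint_velocities": joint speeds; "joint_torque": joint torques, N m; "ee_pos": TCP position; "tcp_rot": TCP orientation; "contact_force": force on the tool from outside, world axes, zero at the start; "wrist_torque": the same for the moment, N m; "width": opening from 0.0 (shut) to 1.0 (fully open); "gripper_force": force on a finger pad.
Only numpy, scipy, OpenCV 4.12 (cv2) and the standard library are available. Lean on these libraries where they do the work, as an engineer would, in place of code of your own. Each camera call takes 0.05 s, during which the arm holds its last target. There are 200 camera calls.

## Working session

There is one attempt and no reset: what is moved stays moved. The work goes in short steps, Python scripts to look and compute and a tool call to move; the robot and the scene stay as the last step left them, time stands still between calls to the robot, and variables do not carry over. Pictures are saved under pics/ and viewed, at most 10 in all, crops included, and the job is handed in when it is done.

Besides the shell and the picture viewer there is one more tool, called after ">>>" as name(argument=value, ...), one argument or row to a line, values as JSON. apply_moves: Moves the arm, as the interface text tells. Its arguments: {"type":"object","properties":{"steps":{"type":"string"},"claw":{"type":"number"},"newtons":{"type":"number"}},"required":["steps"]}

```bash
mkdir -p pics; cat > h.py <<'E'
import numpy as np, cv2
from scipy.spatial.transform import Rotation as R
from bench import robot
def campose(c,obs=None):
    if 'hand_eye' in c:
        T=np.eye(4);T[:3,:3]=R.from_rotvec(obs['tcp_rot']).as_matrix();T[:3,3]=obs['ee_pos']
        T=T@np.array(c['hand_eye']);return T[:3,:3],T[:3,3]
    a=np.array(c['attitude'],float)
    M=a if a.shape==(3,3) else R.from_rotvec(a).as_matrix()
    return M,np.array(c['xyz'])
def ray(c,uv,obs=None):
    K=np.array(c['intrinsics']);k=c['k1']
    d=np.array([(uv[0]-K[0,2])/K[0,0],(uv[1]-K[1,2])/K[1,1]]);s=d.copy()
    for _ in range(20): s=d/(1+k*(s@s))
    M,p=campose(c,obs);return p,M@np.array([s[0],s[1],1])
def atz(c,uv,z,obs=None):
    p,d=ray(c,uv,obs);return p+d*(z-p[2])/d[2]
E
python3 - <<'E'
from h import *
o=robot.get_obs();print(o['ee_pos'],o['tcp_rot'],o['width'],robot.hold_point_z)
Z=dict(large_axis=.1,large_grip=.134,small_axis=.1,small_grip=.134,erlenmeyer_mid=.065,funnel_mid=.041)
for n in ['top','scene']:
    c=robot.camera(n);cv2.imwrite(f'pics/{n}.png',c['img'][:,:,::-1]);print(n,c['xyz'],c['attitude'])
    for k,z in Z.items():
        for r in robot.tip_of(c,k)[:2]: print(k,np.round(r['xy']),round(r['conf'],2),atz(c,r['xy'],z).round(4))
E
```

```text
[0.17366096 0.62556001 0.21750132] [-0.42389436 -3.11255642  0.00391705] 0.9967798600415826 0.0188
top [0.30281953 0.05599088 1.24715071] [-2.11092284  2.12235113 -0.16037636]
large_axis [398. 215.] 0.58 [ 0.5368 -0.1083  0.1   ]
large_grip [380. 286.] 0.72 [ 0.3568 -0.0562  0.134 ]
large_grip [396. 232.] 0.46 [ 0.4879 -0.0984  0.134 ]
small_axis [485. 259.] 0.73 [ 0.4231 -0.321   0.1   ]
small_axis [217. 261.] 0.58 [0.4219 0.3481 0.1   ]
small_grip [203. 247.] 0.55 [0.4534 0.3748 0.134 ]
erlenmeyer_mid [393. 233.] 0.33 [ 0.4955 -0.0998  0.065 ]
funnel_mid [443. 183.] 0.65 [ 0.6352 -0.2416  0.041 ]
scene [3.32173412e-04 1.09636372e+00 7.78992999e-01] [-0.5771959   2.45911783 -1.4344989 ]
large_axis [273. 312.] 0.19 [0.4768 0.3356 0.1   ]
small_axis [287. 323.] 0.92 [0.4325 0.3561 0.1   ]
small_grip [273. 312.] 0.67 [0.4518 0.3746 0.134 ]
erlenmeyer_mid [187. 306.] 0.73 [0.6831 0.3606 0.065 ]
funnel_mid [391. 270.] 0.43 [ 0.3386 -0.0117  0.041 ]
```

View pics/top.png

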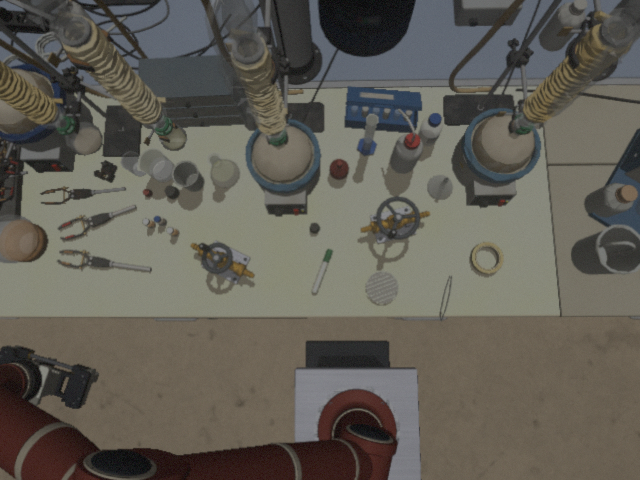

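View pics/scene.png

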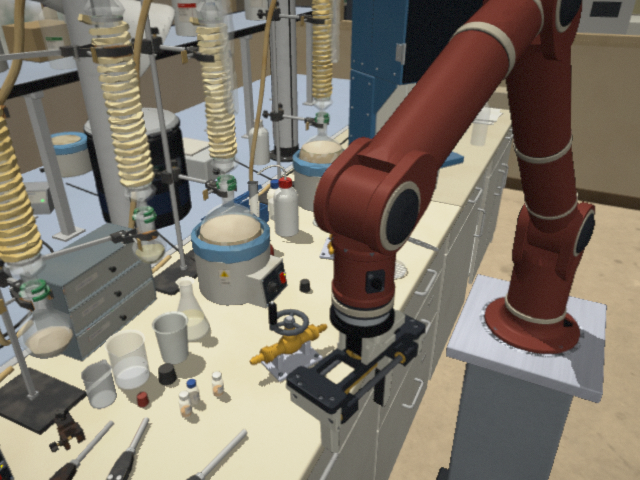

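```bash
cat >> h.py <<'E'
def rows(pts,start,Rm):
    "world waypoints (n x3) -> shifts in tool axes, mm, from start"
    return (np.round((np.atleast_2d(pts)-start)@Rm,3))
def path(wps,step=.038):
    out=[];p=np.array(wps[0],float)
    for q in wps[1:]:
        q=np.array(q);n=int(np.ceil(np.linalg.norm(q-p)/step))
        out+= [p+(q-p)*i/n for i in range(1,n+1)];p=q
    return np.array(out)
def calls(pts,start,Rm):
    s=np.array(start)
    for i in range(0,len(pts),5):
        b=list(pts[i:i+5]); b+= [b[-1]]*(5-len(b))
        r=rows(b,s,Rm);print('; '.join('%g %g %g 0'%tuple(x+0.) for x in r)); s=s+Rm@r[-1]
    print('end',s.round(4))
E
python3 - <<'E'
from h import *
o=robot.get_obs();Rm=R.from_rotvec(o['tcp_rot']).as_matrix();print(Rm.round(3))
calls(path([o['ee_pos'],(.40,.36,.225),(.46,.1,.225),(.475,-.095,.225)]),o['ee_pos'],Rm)
E
```

```text
[[-0.964  0.267 -0.   ]
 [ 0.267  0.964 -0.   ]
 [ 0.    -0.    -1.   ]]
-0.029 -0.02 -0.001 0; -0.058 -0.039 -0.001 0; -0.087 -0.059 -0.002 0; -0.116 -0.078 -0.003 0; -0.145 -0.098 -0.003 0
-0.028 -0.02 -0.001 0; -0.057 -0.039 -0.001 0; -0.086 -0.059 -0.002 0; -0.115 -0.078 -0.003 0; -0.144 -0.098 -0.003 0
-0.016 -0.029 0 0; -0.032 -0.059 0 0; -0.048 -0.088 0 0; -0.064 -0.117 0 0; -0.08 -0.147 0 0
-0.016 -0.029 0 0; -0.032 -0.058 0 0; -0.047 -0.088 0 0; -0.059 -0.118 0 0; -0.07 -0.149 0 0
-0.011 -0.031 0 0; -0.022 -0.061 0 0; -0.033 -0.092 0 0; -0.044 -0.122 0 0; -0.044 -0.122 0 0
end [ 0.475  -0.0945  0.2247]
```

>>> apply_moves(
  steps="-0.029 -0.02 -0.001 0; -0.058 -0.039 -0.001 0; -0.087 -0.059 -0.002 0; -0.116 -0.078 -0.003 0; -0.145 -0.098 -0.003 0",
)

```text
time: 1.12
ee_pos: [0.2884, 0.4921, 0.222]
tcp_rot: [0.424, 3.112, 0.001]
contact_force: [0.0, 0.6, 0.4]
width: 0.998
gripper_force: 0.0
```

>>> apply_moves(
  steps="-0.028 -0.02 -0.001 0; -0.057 -0.039 -0.001 0; -0.086 -0.059 -0.002 0; -0.115 -0.078 -0.003 0; -0.144 -0.098 -0.003 0",
)

```text
time: 1.53
ee_pos: [0.401, 0.359, 0.2252]
tcp_rot: [0.424, 3.112, 0.002]
contact_force: [0.0, 0.6, 0.5]
width: 1.002
gripper_force: 0.0
```

>>> apply_moves(
  steps="-0.016 -0.029 0 0; -0.032 -0.059 0 0; -0.048 -0.088 0 0; -0.064 -0.117 0 0; -0.08 -0.147 0 0",
)

```text
time: 1.95
ee_pos: [0.438, 0.1957, 0.225]
tcp_rot: [0.424, 3.112, 0.001]
contact_force: [0.4, 0.6, -0.2]
width: 0.997
gripper_force: 0.0
```

>>> apply_moves(
  steps="-0.016 -0.029 0 0; -0.032 -0.058 0 0; -0.047 -0.088 0 0; -0.059 -0.118 0 0; -0.07 -0.149 0 0",
)

```text
time: 2.37
ee_pos: [0.4657, 0.0333, 0.225]
tcp_rot: [0.424, 3.112, 0.0]
contact_force: [0.5, -0.0, -0.2]
width: 1.001
gripper_force: 0.0
```

>>> apply_moves(
  steps="-0.011 -0.031 0 0; -0.022 -0.061 0 0; -0.033 -0.092 0 0; -0.044 -0.122 0 0; -0.044 -0.122 0 0",
)

```text
time: 2.78
ee_pos: [0.4749, -0.1028, 0.2252]
tcp_rot: [0.442, 3.108, -0.008]
contact_force: [0.1, -0.5, 0.2]
width: 0.999
gripper_force: 0.0
```

```bash
python3 - <<'E'
from h import *
o=robot.get_obs();print(o['time'],o['ee_pos'],o['tcp_rot'],o['qpos'].round(2) if hasattr(o['qpos'],'round') else o['qpos'])
c=robot.camera('wrist');cv2.imwrite('pics/w1.png',c['img'][:,:,::-1])
for k,z in dict(large_axis=.1,large_grip=.134).items():
    for r in robot.tip_of(c,k)[:2]: print(k,np.round(r['xy']),round(r['conf'],2),atz(c,r['xy'],z,o).round(4))
E
```

```text
2.7833 [ 0.47490048 -0.10280048  0.22518566] [ 0.4416858   3.10809294 -0.00810431] [ 0.06  0.35  0.14  1.88 -0.06  0.91  1.52]
large_axis [334. 289.] 0.74 [ 0.5302 -0.1011  0.1   ]
large_grip [340. 248.] 0.86 [ 0.483  -0.0857  0.134 ]
```

View pics/w1.png

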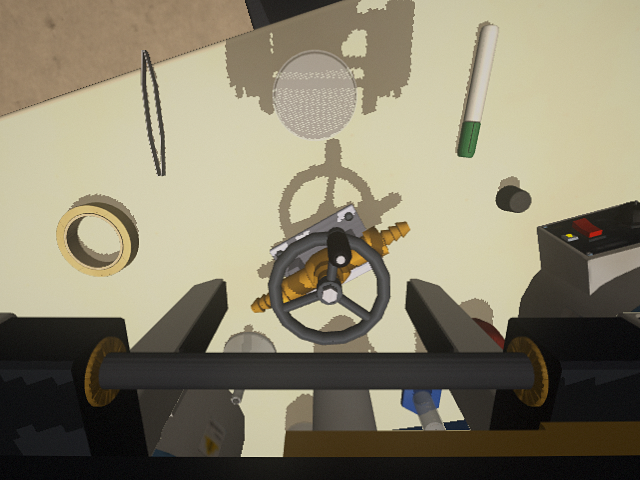

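>>> apply_moves(
  steps="0 0 0.01 0; 0 0 0.02 0; 0 0 0.025 0; 0 0 0.025 0; 0 0 0.025 0",
)

```text
time: 3.35
ee_pos: [0.4751, -0.0933, 0.1997]
tcp_rot: [-0.421, -3.113, -0.001]
contact_force: [-0.5, 0.2, 1.0]
width: 1.0
gripper_force: 0.0
```

```bash
python3 - <<'E'
from h import *
o=robot.get_obs();print(o['time'],o['ee_pos'],o['tcp_rot'],o['joint_velocities'])
for n in ['wrist','top']:
  c=robot.camera(n)
  for k,z in dict(large_axis=.1,large_grip=.134).items():
    for r in robot.tip_of(c,k)[:2]: print(n,k,np.round(r['xy']),round(r['conf'],2),atz(c,r['xy'],z,o).round(4))
E
```

```text
3.35 [ 0.47508813 -0.09333949  0.19965685] [-4.20698030e-01 -3.11279945e+00 -6.10514151e-04] [ 0.005451   -0.00774187  0.00982174 -0.01277003  0.00116089 -0.00190838
  0.00053768]
wrist large_grip [327. 264.] 0.93 [ 0.4831 -0.0865  0.134 ]
top large_axis [398. 218.] 0.55 [ 0.529  -0.1093  0.1   ]
```

>>> apply_moves(
  steps="-0.006 0.009 0.02 0; -0.006 0.009 0.045 0; -0.006 0.009 0.07 0; -0.006 0.009 0.083 0; -0.006 0.009 0.083 0",
)

```text
time: 4.07
ee_pos: [0.4813, -0.0871, 0.1143]
tcp_rot: [-0.423, -3.107, 0.0]
contact_force: [0.1, 0.2, -1.0]
width: 1.001
gripper_force: 0.0
```

>>> apply_moves(
  steps="0 0 0 0; 0 0 0 0; 0 0 0 0; 0 0 0 0; 0 0 0 0",
  claw=-1,
  newtons=40,
)

```text
time: 4.48
ee_pos: [0.4838, -0.0876, 0.1175]
tcp_rot: [0.424, 3.111, -0.0]
contact_force: [-0.2, -0.2, -0.5]
width: 0.693
gripper_force: 0.0
```

>>> apply_moves(
  steps="0 0 0 0; 0 0 0 0; 0 0 0 0; 0 0 0 0; 0 0 0 0",
)

```text
time: 4.9
ee_pos: [0.4832, -0.0875, 0.1167]
tcp_rot: [-0.424, -3.113, 0.0]
contact_force: [-0.8, 0.2, -0.3]
width: 0.334
gripper_force: 0.0
```

```bash
python3 - <<'E'
from h import *
o=robot.get_obs();print(o['time'],o['ee_pos'],o['tcp_rot'],o['contact_force'],o['width']*93,o['gripper_force'])
c=robot.camera('wrist');cv2.imwrite('pics/w2.png',c['img'][:,:,::-1])
for k,z in dict(large_axis=.1,large_grip=.134).items():
    for r in robot.tip_of(c,k)[:2]: print(k,np.round(r['xy']),round(r['conf'],2),atz(c,r['xy'],z,o).round(4))
E
```

```text
4.9 [ 0.48318433 -0.08746877  0.11665511] [-4.24047338e-01 -3.11275997e+00  9.12762143e-05] [-0.84608367  0.24923243 -0.31272642] 31.106294070069534 0.0
large_axis [306. 359.] 0.94 [ 0.5298 -0.1058  0.1   ]
large_grip [317. 312.] 0.89 [ 0.4835 -0.0861  0.134 ]
```

View pics/w2.png

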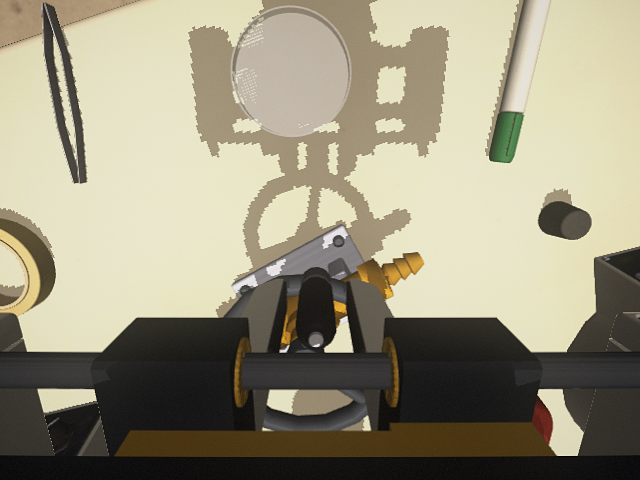

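>>> apply_moves(
  steps="0 0 0 0; 0 0 0 0; 0 0 0 0; 0 0 0 0; 0 0 0 0",
)

```text
time: 5.47
ee_pos: [0.4831, -0.0876, 0.1166]
tcp_rot: [-0.424, -3.113, 0.0]
contact_force: [-0.0, 0.0, 0.1]
width: 0.185
gripper_force: 40.0
```

```bash
cat >> h.py <<'E'
C=np.array([.530,-.104]);RM=np.array([[-.964,.267,0],[.267,.964,0],[0,0,-1.]])
def circ(start,phis,r=.05):
    s=np.array(start)
    pts=[(C[0]+r*np.cos(np.radians(a)),C[1]+r*np.sin(np.radians(a)),s[2]) for a in phis]
    calls(pts,s,RM)
def st():
    o=robot.get_obs();d=o['ee_pos'][:2]-C
    print(o['time'],o['ee_pos'].round(4),'F',np.round(o['contact_force'],1),'M',np.round(o['wrist_torque'],2),'w',round(o['width']*93,1),round(o['gripper_force'],1),'phi',np.degrees(np.arctan2(d[1],d[0])).round(1),'r',np.hypot(*d).round(4));return o
E
python3 - <<'E'
from h import *
o=st()
circ([.4834,-.0869,.1167],np.arange(140,-20,-20))
E
```

```text
5.4667 [ 0.4831 -0.0876  0.1166] F [-0.   0.   0.1] M [-0.13  0.01 -0.01] w 17.2 40.0 phi 160.7 r 0.0496
-0.004 0.017 0 0; -0.014 0.031 0 0; -0.028 0.041 0 0; -0.045 0.046 0 0; -0.062 0.044 0 0
-0.016 -0.007 0 0; -0.028 -0.019 0 0; -0.036 -0.035 0 0; -0.036 -0.035 0 0; -0.036 -0.035 0 0
end [ 0.5803 -0.1044  0.1167]
```

>>> apply_moves(
  steps="-0.004 0.017 0 0; -0.014 0.031 0 0; -0.028 0.041 0 0; -0.045 0.046 0 0; -0.062 0.044 0 0",
)

```text
time: 5.88
ee_pos: [0.5517, -0.0621, 0.1166]
tcp_rot: [-0.422, -3.105, 0.003]
contact_force: [-8.7, -2.1, 7.7]
width: 0.189
gripper_force: 40.0
```

```bash
python3 -c "
from h import *
st()"
```

```text
5.8833 [ 0.5517 -0.0621  0.1166] F [-8.7 -2.1  7.7] M [-0.55  1.64 -0.  ] w 17.6 40.0 phi 62.6 r 0.0472
```

>>> apply_moves(
  steps="-0.016 -0.007 0 0; -0.028 -0.019 0 0; -0.034 -0.031 0 0; -0.034 -0.031 0 0; -0.034 -0.031 0 0",
)

```text
time: 6.3
ee_pos: [0.5779, -0.0951, 0.1166]
tcp_rot: [-0.419, -3.108, -0.012]
contact_force: [-2.9, 6.6, 5.6]
width: 0.184
gripper_force: 40.0
```

```bash
python3 -c "
from h import *
st()
s=[.530+.05*np.cos(.087),-.104+.05*np.sin(.087),.1167]
circ(s,[-8,-8,-8,-8,-8]);circ(s,[-5,-25,-45,-65,-85,-105,-125,-140,-155,-160]);"
```

```text
6.3 [ 0.5779 -0.0951  0.1166] F [-2.9  6.6  5.6] M [1.46 0.67 0.03] w 17.1 40.0 phi 10.5 r 0.0487
-0.003 -0.011 0 0; -0.003 -0.011 0 0; -0.003 -0.011 0 0; -0.003 -0.011 0 0; -0.003 -0.011 0 0
end [ 0.5798 -0.1111  0.1167]
-0.002 -0.008 0 0; -0.002 -0.026 0 0; 0.003 -0.042 0 0; 0.014 -0.056 0 0; 0.029 -0.064 0 0
0.017 -0.003 0 0; 0.035 -0.001 0 0; 0.046 0.005 0 0; 0.056 0.014 0 0; 0.059 0.018 0 0
end [ 0.4827 -0.1205  0.1167]
```

>>> apply_moves(
  steps="-0.001 -0.004 0 0; -0.002 -0.008 0 0; -0.003 -0.011 0 0; -0.003 -0.011 0 0; -0.003 -0.011 0 0",
)

```text
time: 6.72
ee_pos: [0.5779, -0.0955, 0.1166]
tcp_rot: [-0.407, -3.106, -0.032]
contact_force: [-3.5, 20.9, 6.6]
width: 0.186
gripper_force: 40.0
```

```bash
python3 -c "
from h import *
st()
s=[.530+.05*np.cos(.14),-.104-.05*np.sin(.14),.1167]
circ(s,[-25,-45,-65,-85,-105,-125,-140,-155,-160,-160]);"
```

```text
6.7167 [ 0.5779 -0.0955  0.1166] F [-3.5 20.9  6.6] M [4.19 0.84 0.01] w 17.3 40.0 phi 10.1 r 0.0486
0 -0.015 0 0; 0.006 -0.031 0 0; 0.017 -0.045 0 0; 0.032 -0.053 0 0; 0.049 -0.057 0 0
0.017 0.003 0 0; 0.029 0.009 0 0; 0.039 0.018 0 0; 0.041 0.022 0 0; 0.041 0.022 0 0
end [ 0.4834 -0.1207  0.1167]
```

```bash
python3 -c "
from h import *
s=[.530+.05*np.cos(.14),-.104-.05*np.sin(.14),.1167]
circ(s,list(range(12,733,20))+[732]*3)"
```

```text
0.005 0.017 0 0; 0.016 0.03 0 0; 0.03 0.04 0 0; 0.047 0.043 0 0; 0.065 0.041 0 0
0.015 -0.008 0 0; 0.027 -0.021 0 0; 0.033 -0.037 0 0; 0.034 -0.054 0 0; 0.029 -0.071 0 0
-0.011 -0.013 0 0; -0.025 -0.023 0 0; -0.042 -0.026 0 0; -0.059 -0.024 0 0; -0.075 -0.016 0 0
-0.012 0.013 0 0; -0.018 0.029 0 0; -0.019 0.046 0 0; -0.014 0.063 0 0; -0.003 0.076 0 0
0.014 0.01 0 0; 0.031 0.013 0 0; 0.049 0.011 0 0; 0.064 0.003 0 0; 0.076 -0.01 0 0
0.006 -0.016 0 0; 0.007 -0.033 0 0; 0.002 -0.05 0 0; -0.009 -0.063 0 0; -0.023 -0.073 0 0
-0.017 -0.003 0 0; -0.034 -0.001 0 0; -0.05 0.007 0 0; -0.062 0.02 0 0; -0.068 0.036 0 0
-0.001 0.017 0 0; 0.004 0.034 0 0; 0.004 0.034 0 0; 0.004 0.034 0 0; 0.004 0.034 0 0
end [ 0.5792 -0.0933  0.1167]
```

>>> apply_moves(
  steps="0.005 0.017 0 0; 0.016 0.03 0 0; 0.03 0.04 0 0; 0.047 0.043 0 0; 0.065 0.041 0 0",
)

```text
time: 7.13
ee_pos: [0.5304, -0.0568, 0.1167]
tcp_rot: [0.422, 3.105, -0.005]
contact_force: [6.1, -7.1, -6.8]
width: 0.185
gripper_force: 40.0
```

>>> apply_moves(
  steps="0.015 -0.008 0 0; 0.027 -0.021 0 0; 0.033 -0.037 0 0; 0.034 -0.054 0 0; 0.029 -0.071 0 0",
)

```text
time: 7.55
ee_pos: [0.4794, -0.112, 0.1166]
tcp_rot: [-0.418, -3.111, -0.008]
contact_force: [-0.4, 7.1, 1.0]
width: 0.185
gripper_force: 40.0
```

```bash
python3 -c "
from h import *
st()"
```

```text
7.55 [ 0.4794 -0.112   0.1166] F [-0.4  7.1  1. ] M [ 1.38 -0.21  0.02] w 17.2 40.0 phi -171.0 r 0.0512
```

>>> apply_moves(
  steps="-0.011 -0.013 0 0; -0.025 -0.023 0 0; -0.042 -0.026 0 0; -0.059 -0.024 0 0; -0.075 -0.016 0 0",
)

```text
time: 7.97
ee_pos: [0.5449, -0.1545, 0.1166]
tcp_rot: [-0.43, -3.104, 0.004]
contact_force: [-6.4, -0.6, 5.9]
width: 0.186
gripper_force: 40.0
```

>>> apply_moves(
  steps="-0.012 0.013 0 0; -0.018 0.029 0 0; -0.019 0.046 0 0; -0.014 0.063 0 0; -0.003 0.076 0 0",
)

```text
time: 8.38
ee_pos: [0.5729, -0.0824, 0.1167]
tcp_rot: [0.427, 3.109, -0.009]
contact_force: [0.8, -6.1, -0.6]
width: 0.189
gripper_force: 40.0
```

>>> apply_moves(
  steps="0.014 0.01 0 0; 0.031 0.013 0 0; 0.049 0.011 0 0; 0.064 0.003 0 0; 0.076 -0.01 0 0",
)

```text
time: 8.8
ee_pos: [0.4989, -0.0671, 0.1167]
tcp_rot: [0.419, 3.105, 0.001]
contact_force: [8.0, -0.7, -8.6]
width: 0.188
gripper_force: 40.0
```

>>> apply_moves(
  steps="0.006 -0.016 0 0; 0.007 -0.033 0 0; 0.002 -0.05 0 0; -0.009 -0.063 0 0; -0.023 -0.073 0 0",
)

```text
time: 9.22
ee_pos: [0.4946, -0.1431, 0.1166]
tcp_rot: [-0.422, -3.104, -0.005]
contact_force: [-3.9, 5.0, 4.5]
width: 0.187
gripper_force: 40.0
```

>>> apply_moves(
  steps="-0.017 -0.003 0 0; -0.034 -0.001 0 0; -0.05 0.007 0 0; -0.062 0.02 0 0; -0.068 0.036 0 0",
)

```text
time: 9.63
ee_pos: [0.5723, -0.1326, 0.1166]
tcp_rot: [-0.431, -3.109, 0.008]
contact_force: [-4.0, -3.5, 3.9]
width: 0.186
gripper_force: 40.0
```

>>> apply_moves(
  steps="-0.001 0.017 0 0; 0.004 0.034 0 0; 0.004 0.034 0 0; 0.004 0.034 0 0; 0.004 0.034 0 0",
)

```text
time: 10.05
ee_pos: [0.5772, -0.0926, 0.1166]
tcp_rot: [-0.422, -3.109, -0.003]
contact_force: [-4.3, 4.0, 4.5]
width: 0.185
gripper_force: 40.0
```

```bash
python3 - <<'E'
from h import *
o=st()
c=robot.camera('wrist');cv2.imwrite('pics/w3.png',c['img'][:,:,::-1])
for k,z in dict(large_axis=.1,large_grip=.134).items():
    for r in robot.tip_of(c,k)[:2]: print(k,np.round(r['xy']),round(r['conf'],2),atz(c,r['xy'],z,o).round(4))
E
```

```text
10.05 [ 0.5772 -0.0926  0.1166] F [-4.3  4.   4.5] M [0.66 0.99 0.03] w 17.2 40.0 phi 13.5 r 0.0486
large_axis [269. 208.] 0.88 [ 0.529  -0.1044  0.1   ]
large_grip [315. 314.] 0.59 [ 0.5785 -0.0925  0.134 ]
```

View pics/w3.png

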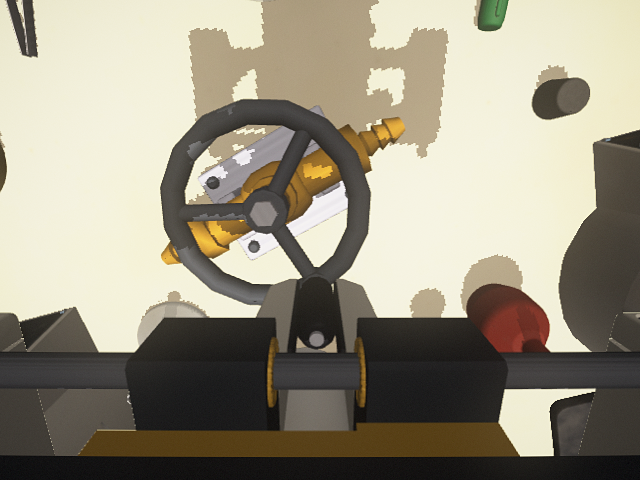

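>>> apply_moves(
  steps="0 0 0 0; 0 0 0 0; 0 0 0 0; 0 0 0 0; 0 0 0 0",
)

```text
time: 10.62
ee_pos: [0.5773, -0.0927, 0.1166]
tcp_rot: [-0.423, -3.109, -0.004]
contact_force: [-4.9, 2.9, 5.3]
width: 0.186
gripper_force: 40.0
```

```bash
python3 - <<'E'
from h import *
o=st();print(np.abs(o['joint_velocities']).max())
print(robot.job_done())
E
```

```text
10.6167 [ 0.5773 -0.0927  0.1166] F [-4.9  2.9  5.3] M [ 0.72  0.95 -0.03] w 17.3 40.0 phi 13.5 r 0.0486
0.0025679014306430126
the job is handed in; nothing more can be done
None
```

I closed the larger valve against its stop (about 21 N at the handle), then opened it two full turns, to within about 3° by the arm's readings; the gripper still holds the handle with the wheel at rest, and the job was handed in at 10.6 s.

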